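Close a two-stage board tester through its lever gate

TASK

Test the loose circuit board that lies by itself on the yellow mat, to the right of the brown cloth: lay it solder side up, as it lies now, in the empty nest of the hinged-lid tester. Then shift the tester's ball-knob lever through its zigzag gate: first into the first notch, where you let go of it and leave it for a second while the first test stage runs, then on into the second notch, and let go so that it stays latched there with the lid shut on the board. Leave the two transformers beside the board and the roll of tape where they are.

Things in the scene. Friction and masses are not known exactly. Their poses are not given: they have to be found in the camera images.
- board: the loose circuit board to test, 40 x 105 x 23 mm, 45 g, on the 2.6 mm thick yellow mat, lying on its components, bare solder side up. Origin: centre of its underside; y along the 105 mm, z up. The green board itself, 2 mm thick, is 21 to 23 mm above the origin; under it parts fill the middle 30 mm of the width: grip the two long edges near the middle. Either way round fits the nest.
- fixture: the tester, fixed: dark steel deck 190 x 204 mm, its top 20 mm above the bench; nest and lid on its left half, grey lever housing on its right half (x -64 to 66, y -92 to -28 mm here), topped by the steel gate plate, 126 to 130 mm above the bench. Origin: centre of the underside, on the bench; x points away from the robot over the deck, y left, z up. It carries lid and lever.
- gate_zero (a point): underside of the gate plate at the middle of its first cross slot, if the plate sat at its nominal place ([-2, -60, 126] mm in the tester's frame). The plate is clamped through long holes and really sits up to 18 mm forward or back of this, which no reading tells: feel for the blind end of a lane with light force and count back from it. It does not move during the work.
- slot (a point): fixed point in the plate's mid-plane, 100 mm above the pivot. The slot, in mm forward of the first cross slot's middle: right lane from load to its blind end at 17; cross slot at 0 to the left lane, which has the first notch back to -13 and runs forward to its blind end at 51; cross slot at 34.5 back to the right side, where the second notch goes back to 22.
- slot_right (a point): fixed point on the middle line of the right lane, 14 mm right of the middle; the left lane is 14 mm left of the middle. Lanes are 12 mm wide, cross slots 13 mm, the rod 8 mm. So the rod's axis stops about 12.5 mm past the middle of the first cross slot in the right lane, 12 mm past that of the second in the left lane, and rests about 8 mm behind their middles in the notches.
- nest (a point): centre of the nest floor, at [0, 45, 20] mm in the tester's frame. The board goes in with its length along the tester's x axis and rests on this floor on its components. Black guides 31 mm high, flared at the top, leave 2 mm round it; between the side guides 60 mm of each long side is open for the fingers.
- lid_edge (a point): middle of the underside of the lid's free front edge; 35 mm above the nest floor when shut. The lid, 148 x 66 mm, is hinged behind the nest (axis along y at x 78, z 58 mm in the tester's frame) and stands almost upright when open. The lever moves it: it lands on its stops just before the first notch; beyond that only the probe bridge in it goes down.
- knob (a point): centre of the lever's black ball knob, 32 mm across, 170 mm from the pivot on an 8 mm steel rod. Grip it from above, its centre between the pads, with one pad in front and one behind, at about 30 N: it then turns between the pads as the lever swings. Held by its left and right sides it slips out under the spring.
- pivot (a point): the lever's pivot, inside the housing at [6, -60, 28] mm in the tester's frame; fixed. The lever swings about the tester's y axis here (drive) and about a cross axis that swings with it (side): knob = pivot + Ry(drive - 0.518) Rx(0.125 - side) [0, 0, 170 mm] in the tester's frame.
- drive (a joint): the lever's forward swing (rad): 0 at load, leaning 0.518 toward the robot, lid open; 0.518 upright; at most 1.10. The rod is 100 mm x tan(drive - 0.518) forward of the pivot in the plate. A spring pulls it back with 2 N at the knob at load, 8 N at the second notch: only a notch holds it. With the plate at nominal: first notch 0.35, second 0.70.
- side (a joint): the lever's sideways swing (rad), no spring, slight friction: 0 leans 0.125 to the right (-y), 0.125 is upright, growing to the left. In the right lane and second notch about -0.04 to 0.02, in the left lane and first notch about 0.23 to 0.29. Between the lanes stands 16 mm of steel, crossed only by the cross slots.
- transformer_0: bystander: yellow-taped transformer on the mat, 39 x 38 x 28 mm; leave it
- transformer_1: bystander: yellow-taped transformer on the mat, 34 x 33 x 24 mm; leave it
- tape_roll: bystander: roll of black tape, 58 x 56 x 19 mm; leave it
Mind the look-alikes: they are no part of the job. Leave any red look-alike of the board alone.

How it is judged:
On the way, in this order (a step that is already met when the one before it is completed fails the run):
1. the board lies seated in the nest, let go, with the lever still at load (horizontal distance between board and nest below 0.006 m and z of board in the frame of nest below 0.005 m and angle between board's own z axis and vertical below 0.08 rad and angle between the y axis of board and the x axis of fixture, either way round below 0.12 rad and contact force between the fingers and board below 0.3 N and value of joint drive below 0.12 rad), for 0.2 s.
2. the lever rests in the first notch, let go (value of joint side above 0.2 rad and value of joint drive between 0.14 and 0.58 rad and contact force between the fingers and fixture below 0.3 N), for 0.7 s.
At the end, for the whole second after the job is handed in: the lever rests in the second notch (right side of the gate), let go; the lid is shut on its stops (its front edge within 6 mm of shut); the board lies seated in the nest, centred within 6 mm, level and square within 0.12 rad (horizontal distance between board and nest below 0.006 m and z of board in the frame of nest below 0.005 m and angle between board's own z axis and vertical below 0.08 rad and angle between the y axis of board and the x axis of fixture, either way round below 0.12 rad and value of joint drive between 0.48 and 0.92 rad and value of joint side below 0.05 rad and velocity of joint drive below 0.05 rad/s and z of lid_edge in the frame of nest below 0.041 m); the robot touches nothing.
It fails at once if a transformer or the tape roll is moved by more than 15 mm (distance of any of transformer_0, transformer_1, tape_roll from where it was at the start of the episode above 0.015 m).
It also fails if it takes over 72 s, if anything falls off the work surface, if the arm or the gripper's body presses on something with over 40 N, if the wrist force passes 120 N, or if a joint passes its speed limit or range.

ROBOT

A 6-joint arm with a two-finger parallel gripper is mounted at the origin on a cart in front of the work surface, level with it; the furniture and walls round the work are solid. World frame = base frame: x ahead of the robot, y to its left, z up, the work surface at z = 0. Lengths are in m, angles in rad, forces in N, time in s.
With the tool pointing down it reaches from about 0.3 to 0.775 m from the base axis. Payload 14.6 kg.
Tool frame: the origin (TCP) lies on the mounting face of the last link; the fingertips stand 199 mm ahead of it and the grasp point (between the pads) lies 180 mm ahead of it; z points along the fingers, y is the line along which they close (so a half turn about z gives the same grasp; the last joint's range is limited). The gripper opens to 94 mm and grips with 3 to 60 N. Pads are 16 mm wide; open, the fingers measure 119 mm over their backs; the gripper's body (75 mm by 177 mm) begins 78 mm behind the grasp point.
Start: joints at [-0.067, 0.3, 1.521, -0, 1.321, -0.067], TCP at [0.55, -0, 0.405] pointing down, gripper open.
Joint ranges: [-3.03, 3.03], [-0.79, 2.21], [0.23, 2.52], [-1.04, 4.18], [0, 3.07], [-2.55, 2.55]. Speed limits (rad/s): [2.22, 2.22, 2.57, 3.14, 3.14, 3.14].

INTERFACE

Orientations are given as [roll, pitch, yaw] about the fixed x, y, z axes, in that order (R = Rz(yaw) Ry(pitch) Rx(roll)).
In Python, from station import telemetry, cams, workorder, finder gives the robot as it stands.
- The arm moves only by the tool jog_arm, never from a script. Its argument "rows" is a list of rows, each an object with "gripper": the finger opening in m, from 0 to 0.094; "slide": the shift along the tool's x, y, z in m, a list of three; "spin": the turn about the tool's z in rad. In form: [{"gripper": gripper, "slide": [tx, ty, tz], "spin": spin}, ...]. A call has 1 to 8 rows; each row is the pose to reach, as a shift and turn from the pose commanded when the call began, along the tool's axes at that moment; what a row does not reach only later rows make up. A row lasts 1/10 s, in which the tool goes at most 50 mm and 8.59 degrees, less where a joint would pass 70% of its speed; a pose out of reach is approached as far as the arm can. A call with a gripper value outside its range is refused whole. The fingers move at their own pace and stop on an object; "squeeze" is the grip in N (left out, the last holds). Time passes only in rows, so rows that repeat a pose let the fingers close. It gives the time, the measured TCP pose, the force, the opening and the grip force at its end, in the units of the state.
- telemetry.get_obs(): the state, without advancing time (a new reading comes with each control period).
- cams.camera(name): name is "scene" or "side" or "wrist"; returns (picture, depth): 420x560x3 uint8, red, green, blue; 420x560 float32, m along the optical axis (not along the pixel's ray), 0 where there is no reading.
- cams.camera_info(name): a dict with "camera_matrix" (3x3 intrinsics, pixels), "k1" (the pictures are not rectified: a ray, as slopes to the right and down, at radius r is drawn at 1 + k1 r^2 times it, then the intrinsics apply), "R" (3x3) and "t" (3): a world point X has camera coordinates R X + t; the wrist camera has in their place "tool_from_camera" (4x4, takes a point from camera to tool coordinates, whose origin is the TCP and whose axes are the flange's). Camera axes: x right, y down, z forward; pixel columns grow to the right and rows downward; lengths in m; the calibration is good to about 2 mm. A picture is of the moment at which its call begins: read the wrist's pose just before it. camera_info takes no time and is no camera call.
- workorder.hand_in(): hands the job in; it is judged then, once.
Trained networks look in the newest picture that a camera, given by its name, has taken for a name from the list of things; names that differ only in an ending like _2 or _b are one class to them, and where a whole thing is asked for, a point or a joint stands for the part that bears it (a point fixed in the world has none). Each returns a list of dicts, best first, with "confidence" (0 to 1); they miss things now and then, are a little off and sometimes report something else, mostly with a low value. They report only what shows in the picture. A call takes as long as a camera call. They do not tell look-alikes from the thing itself.
- finder.find_in(target, camera): "point" ([x, y, z] in m, in world coordinates, good to about 4 mm: the middle of the surface that is visible of it).
- finder.masks_of(target, camera): "region" (420x560 bool, what is visible of it).
The state is a dict: "time_s": time; "qpos": joint angles; "joint_vel": joint speeds; "tau": joint torques, N m; "ee_pos": TCP position; "eef_rot": TCP orientation; "force": force on the tool from outside, world axes, zero at the start; "moment": the same for the moment, N m; "grip_width": finger opening in m; "grip_force": force on a finger pad.
Only numpy, scipy, OpenCV 4.12 (cv2) and the standard library are available. Lean on these libraries where they do the work, as an engineer would, in place of code of your own. Each camera call takes 0.05 s, during which the arm holds its last target. There are 200 camera calls.

## Working session

There is one attempt and no reset: what is moved stays moved. The work goes in short steps, Python scripts to look and compute and a tool call to move; the robot and the scene stay as the last step left them, time stands still between calls to the robot, and variables do not carry over. Pictures are saved under pics/ and viewed, at most 10 in all, crops included, and the job is handed in when it is done.

Besides the shell and the picture viewer there is one more tool, called after "Call:" as name(argument=value, ...) on one line, values as JSON. jog_arm: Moves the arm, as the interface text tells. Its arguments: {"type":"object","properties":{"rows":{"type":"array","items":{"type":"object","properties":{"gripper":{"type":"number"},"slide":{"type":"array","items":{"type":"number"}},"spin":{"type":"number"}}}},"squeeze":{"type":"number"}},"required":["rows"]}

```bash
ls; mkdir -p pics
cat > h.py <<'E'
import numpy as np, cv2
from station import telemetry, cams, workorder, finder
from scipy.spatial.transform import Rotation as Ro
def obs():
    o=telemetry.get_obs(); return o
def pose(o):
    T=np.eye(4); T[:3,3]=o['ee_pos']; T[:3,:3]=Ro.from_euler('xyz',o['eef_rot']).as_matrix(); return T
def cam(name):
    o=obs(); p,d=cams.camera(name); i=cams.camera_info(name)
    if name=='wrist': W=pose(o)@np.array(i['tool_from_camera'])
    else:
        W=np.eye(4); R=np.array(i['R']); W[:3,:3]=R.T; W[:3,3]=-R.T@np.array(i['t'])
    return p,d,np.array(i['camera_matrix']),float(i['k1']),W
def rays(uv,K,k1):
    uv=np.asarray(uv,float).reshape(-1,1,2)
    return cv2.undistortPoints(uv,K,np.array([k1,0,0,0,0.]))[:,0]
def world(uv,dep,K,k1,W):
    s=rays(uv,K,k1); dep=np.asarray(dep,float).reshape(-1,1)
    P=np.c_[s,np.ones(len(s))]*dep
    return P@W[:3,:3].T+W[:3,3]
def onplane(uv,z,K,k1,W):
    s=rays(uv,K,k1); D=np.c_[s,np.ones(len(s))]@W[:3,:3].T
    return W[:3,3]+D*((z-W[2,3])/D[:,2:])
def project(X,K,k1,W):
    R=W[:3,:3].T
    return cv2.projectPoints(np.asarray(X,float).reshape(-1,1,3),cv2.Rodrigues(R)[0],-R@W[:3,3],K,np.array([k1,0,0,0,0.]))[0][:,0]
def save(p,n,roi=None,s=1):
    if roi: p=p[roi[1]:roi[3],roi[0]:roi[2]]
    cv2.imwrite('pics/'+n+'.png',cv2.resize(p[:,:,::-1],None,fx=s,fy=s,interpolation=cv2.INTER_CUBIC))
E
python3 - <<'E'
from h import *
np.set_printoptions(precision=4,suppress=True)
ps=[]
for n in ['scene','side','wrist']:
    p,d,K,k1,W=cam(n); save(p,n); ps.append(p)
    print(n,K[0,0],k1,W[:3,3],W[:3,2])
    for t in ['board','fixture','knob','lid_edge','nest','transformer_0','tape_roll','gate_zero','slot','slot_right']:
        try: r=finder.find_in(t,n)
        except Exception as e: print(t,repr(e)[:80]); continue
        print(t,[(np.round(x['point'],4).tolist(),round(x['confidence'],2),project(x['point'],K,k1,W).round().astype(int)[0].tolist()) for x in r[:4]])
cv2.imwrite('pics/a.png',np.hstack([cv2.resize(x[:,:,::-1],(400,300)) for x in ps[1:]]))
print(obs())
E
```

```text
pics
scene 473.70637818328015 -0.008875903116504507 [-0.5487 -0.6431  0.9758] [ 0.7319  0.3582 -0.5797]
board [([0.4735, -0.3648, 0.0229], 0.93, [345, 270]), ([0.4641, -0.6405, 0.0258], 0.64, [439, 304]), ([0.415, 0.2231, 0.1809], 0.6, [166, 184])]
fixture [([0.475, 0.2498, 0.0576], 0.91, [175, 204])]
knob []
lid_edge [([0.583, 0.327, 0.1466], 0.66, [174, 162])]
nest [([0.4762, 0.2497, 0.0576], 0.67, [176, 204])]
transformer_0 [([0.5684, -0.357, 0.0258], 0.51, [354, 250])]
tape_roll []
gate_zero [([0.467, 0.2512, 0.0582], 0.96, [174, 205])]
slot [([0.47, 0.2514, 0.0565], 0.74, [174, 205]), ([0.5806, 0.3254, 0.1448], 0.27, [174, 163])]
slot_right [([0.469, 0.253, 0.0584], 0.92, [173, 205])]
side 493.3081584830653 -0.15556446271376143 [ 0.1129 -1.8456  1.0248] [ 0.2018  0.8739 -0.4423]
board [([0.4786, -0.3733, 0.0216], 0.69, [280, 275]), ([0.4599, -0.6425, 0.0246], 0.5, [294, 320]), ([0.6045, 0.0636, 0.0141], 0.5, [284, 220])]
fixture [([0.4988, 0.2112, 0.0793], 0.9, [255, 196])]
knob [([0.4239, 0.2212, 0.1743], 0.42, [238, 177])]
lid_edge [([0.5895, 0.3113, 0.1346], 0.52, [269, 175])
[... 613 characters left out ...]
rmer_0 [([0.5843, -0.256, 0.0127], 0.86, [305, 373])]
tape_roll []
gate_zero [([0.5406, 0.1984, 0.0146], 0.75, [272, 6])]
slot [([0.5414, 0.1997, 0.0169], 0.61, [272, 4])]
slot_right [([0.5388, 0.1981, 0.0185], 0.63, [270, 5])]
{'time_s': 1.65, 'qpos': array([-0.0666,  0.2999,  1.521 , -0.    ,  1.3207, -0.0666]), 'joint_vel': array([ 0.0018, -0.001 ,  0.0006,  0.001 , -0.0009,  0.0019]), 'tau': array([  0.0005, -53.1661, -35.2916,   0.0709,   0.0213,  -0.0001]), 'ee_pos': array([ 0.55  , -0.    ,  0.4046]), 'eef_rot': array([3.1416, 0.    , 1.5708]), 'force': array([ 0.4346, -0.4784, -0.2138]), 'moment': array([-0.0307,  0.0627,  0.0083]), 'grip_force': 0.0, 'grip_width': 0.093908901980445}
```

View pics/scene.png

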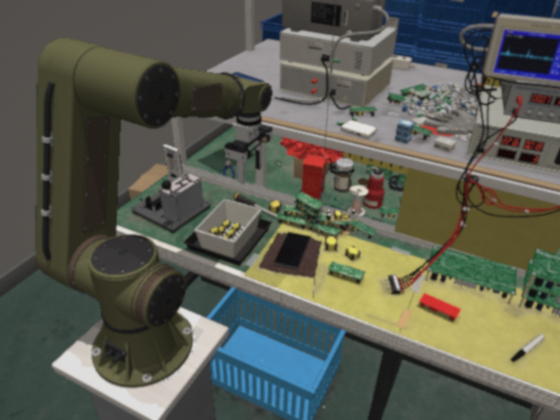

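View pics/a.png

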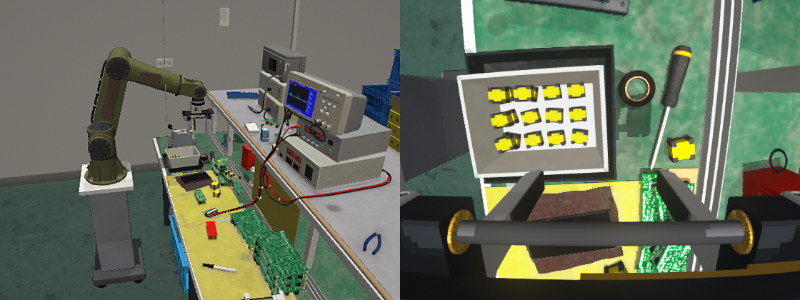

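The scene view shows these board-like candidates:
- The green board alone on the mat, right of the cloth, at scene (345,270).
- The red look-alike at (439,304).
- The heap of boards at (310,212).
- The stacked boards at (475,270).

By the description I choose (345,270). The tester is at (175,200), with the transformers at (331,243) and (353,252). The wrist view currently shows the bin and the tape roll.

Run:
```python
from h import *
np.set_printoptions(precision=4,suppress=True)
p,d,K,k1,W=cam('scene')
for m in finder.masks_of('board','scene')[:3]:
    v,u=np.nonzero(m['region']&(d>0)); P=world(np.c_[u,v],d[v,u],K,k1,W)
    z=np.median(P[:,2]); Q=P[abs(P[:,2]-z)<.006]
    r=cv2.minAreaRect(Q[:,:2].astype(np.float32)); print(m['confidence'],len(u),u.mean(),v.mean(),z,r)
for m in finder.masks_of('fixture','scene')[:1]:
    v,u=np.nonzero(m['region']&(d>0)); P=world(np.c_[u,v],d[v,u],K,k1,W)
    for lo,hi in [(.012,.028),(.12,.137)]:
        Q=P[(P[:,2]>lo)&(P[:,2]<hi)]; print(lo,len(Q),cv2.minAreaRect(Q[:,:2].astype(np.float32)),np.median(Q,0))
c1=p[225:315,290:410]; c2=p[130:240,120:230]
cv2.imwrite('pics/b.png',np.hstack([cv2.resize(x[:,:,::-1],(400,400*x.shape[0]//x.shape[1]))[:300] for x in (c1,c2)]))
```

```text
0.59 492 439.5752032520325 305.9227642276423 0.022991295873462603 ((0.46423667669296265, -0.642253041267395), (0.10561250895261765, 0.046142447739839554), 81.55350494384766)
0.57 377 346.0185676392573 270.9389920424403 0.022986578305579153 ((0.4766208529472351, -0.3662829101085663), (0.10254382342100143, 0.04737420380115509), 89.89249420166016)
0.012 822 ((0.5029972195625305, 0.29593992233276367), (0.2101336419582367, 0.18972697854042053), 82.43576049804688) [0.4442 0.2899 0.0183]
0.12 97 ((0.5305837392807007, 0.2570309638977051), (0.2086205929517746, 0.12064923346042633), 31.020565032958984) [0.5797 0.3065 0.1262]
```

View pics/b.png

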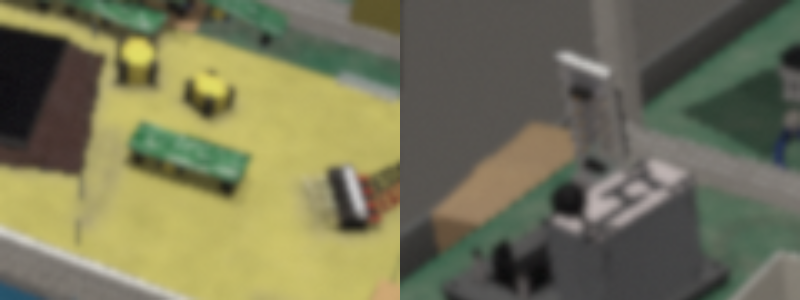

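The left crop shows the chosen board at (188,158): green, solder side up, with the two transformers behind it at (137,60) and (210,92). The right crop shows the tester with its lid standing open, and the knob and gate plate on the near side. Next I move the wrist camera over the board.

Call:
jog_arm(rows=[{"gripper":0.07,"slide":[-0.4,-0.07,0.0],"spin":0},{"gripper":0.07,"slide":[-0.4,-0.07,0.0],"spin":0},{"gripper":0.07,"slide":[-0.4,-0.07,0.0],"spin":0},{"gripper":0.07,"slide":[-0.4,-0.07,0.0],"spin":0},{"gripper":0.07,"slide":[-0.4,-0.07,0.0],"spin":0},{"gripper":0.07,"slide":[-0.4,-0.07,0.0],"spin":0},{"gripper":0.07,"slide":[-0.4,-0.07,0.0],"spin":0},{"gripper":0.07,"slide":[-0.4,-0.07,0.0],"spin":0}], squeeze=10)

```text
time_s: 2.6
ee_pos: [0.4803, -0.396, 0.4048]
eef_rot: [3.141, 0.0, 1.571]
force: [0.5, 0.6, 0.2]
grip_width: 0.0702
grip_force: 0.0
```

Call:
jog_arm(rows=[{"gripper":0.07,"slide":[-0.04,0,0.04],"spin":0},{"gripper":0.07,"slide":[-0.04,0,0.04],"spin":0},{"gripper":0.07,"slide":[-0.04,0,0.04],"spin":0},{"gripper":0.07,"slide":[-0.04,0,0.04],"spin":0}])

```text
time_s: 3.0
ee_pos: [0.4815, -0.4331, 0.3658]
eef_rot: [3.141, 0.001, 1.572]
force: [-0.1, 0.6, 0.0]
grip_width: 0.07
grip_force: 0.0
```

```bash
cat > look.py <<'E'
from h import *
np.set_printoptions(precision=4,suppress=True)
def board(tag):
    p,d,K,k1,W=cam('wrist')
    for m in finder.masks_of('board','wrist')[:3]:
        v,u=np.nonzero(m['region']&(d>0)); P=world(np.c_[u,v],d[v,u],K,k1,W)
        z=np.median(P[:,2]); Q=P[abs(P[:,2]-z)<.006]
        r=cv2.minAreaRect(Q[:,:2].astype(np.float32)); print(tag,round(m['confidence'],2),len(u),u.mean().round(),v.mean().round(),z,r)
    return p
E
python3 - <<'E'
from look import *
p=board('A'); save(p,'w1'); o=obs(); print(o['time_s'],o['ee_pos'],o['eef_rot'])
E
```

```text
A 0.88 1270 268.0 363.0 0.024099296078281984 ((0.4666263163089752, -0.6310257911682129), (0.05807413533329964, 0.040697526186704636), 81.74967193603516)
A 0.83 4469 277.0 130.0 0.023882820757278322 ((0.47787830233573914, -0.3654184937477112), (0.040336813777685165, 0.1049332469701767), 1.5601779222488403)
3.1 [ 0.4816 -0.4328  0.3664] [3.1399 0.0015 1.5723]
```

View pics/w1.png

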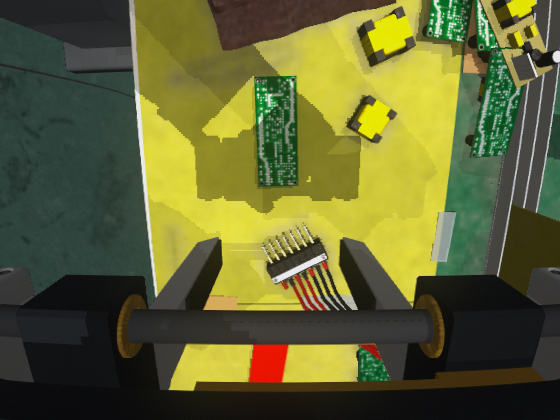

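The wrist view shows the board at (276,131) with clear mat on both long sides. Transformers are at (388,37) and (372,118), the connector is at (295,258), and the red look-alike at (268,363) stays out of reach. Next I move above the board for a second view.

Call:
jog_arm(rows=[{"gripper":0.062,"slide":[0.035,-0.004,0.035],"spin":-0.02},{"gripper":0.062,"slide":[0.067,-0.004,0.07],"spin":-0.02},{"gripper":0.062,"slide":[0.067,-0.004,0.076],"spin":-0.02},{"gripper":0.062,"slide":[0.067,-0.004,0.076],"spin":-0.02}])

```text
time_s: 3.5
ee_pos: [0.4775, -0.3662, 0.2892]
eef_rot: [3.141, 0.0, 1.593]
force: [1.0, -0.0, 0.3]
grip_width: 0.0621
grip_force: 0.0
```

Run:
```python
from look import *
p=board('B'); save(p,'w2'); o=obs(); print(o['time_s'],o['ee_pos'],o['eef_rot'],o['joint_vel'])
```

```text
B 0.76 6671 281.0 216.0 0.023966337335603827 ((0.47773632407188416, -0.3654630780220032), (0.0401545874774456, 0.10568200051784515), 1.4070541858673096)
3.6 [ 0.4775 -0.3675  0.2906] [3.1393 0.0022 1.591 ] [-0.0105 -0.0006 -0.0041  0.0008 -0.0005  0.0005]
```

Call:
jog_arm(rows=[{"gripper":0.062,"slide":[0.001,0,0.035],"spin":0},{"gripper":0.062,"slide":[0.001,0,0.06],"spin":0},{"gripper":0.062,"slide":[0.001,0,0.072],"spin":0},{"gripper":0.062,"slide":[0.001,0,0.072],"spin":0},{"gripper":0.03,"slide":[0.001,0,0.072],"spin":0},{"gripper":0.03,"slide":[0.001,0,0.072],"spin":0},{"gripper":0.03,"slide":[0.001,0,0.072],"spin":0},{"gripper":0.03,"slide":[0.001,0,0.072],"spin":0}], squeeze=12)

```text
time_s: 4.4
ee_pos: [0.4772, -0.3662, 0.2177]
eef_rot: [3.14, 0.001, 1.591]
force: [-0.4, 0.2, 4.7]
grip_width: 0.0392
grip_force: 12.0
```

Call:
jog_arm(rows=[{"gripper":0.03,"slide":[0,0,0],"spin":0},{"gripper":0.03,"slide":[0,0,0],"spin":0}])

```text
time_s: 4.6
ee_pos: [0.4772, -0.3662, 0.2177]
eef_rot: [3.14, 0.001, 1.591]
force: [-0.6, 0.2, 6.9]
grip_width: 0.0395
grip_force: 12.0
```

Call:
jog_arm(rows=[{"gripper":0.03,"slide":[0,0,-0.03],"spin":0},{"gripper":0.03,"slide":[0,0,-0.08],"spin":0},{"gripper":0.03,"slide":[0,0,-0.13],"spin":0},{"gripper":0.03,"slide":[0.04,0,-0.17],"spin":0},{"gripper":0.03,"slide":[0.09,0,-0.2],"spin":0},{"gripper":0.03,"slide":[0.14,0,-0.2],"spin":0},{"gripper":0.03,"slide":[0.19,0,-0.2],"spin":0},{"gripper":0.03,"slide":[0.24,0,-0.2],"spin":0}])

```text
time_s: 5.4
ee_pos: [0.4718, -0.137, 0.4171]
eef_rot: [3.141, 0.0, 1.59]
force: [1.5, 0.8, 0.1]
grip_width: 0.0396
grip_force: 12.0
```

Call:
jog_arm(rows=[{"gripper":0.03,"slide":[0.045,0.003,0],"spin":0},{"gripper":0.03,"slide":[0.09,0.005,0],"spin":0},{"gripper":0.03,"slide":[0.135,0.008,0],"spin":0},{"gripper":0.03,"slide":[0.18,0.01,0],"spin":0},{"gripper":0.03,"slide":[0.22,0.01,0],"spin":0},{"gripper":0.03,"slide":[0.22,0.01,0],"spin":0},{"gripper":0.03,"slide":[0.22,0.01,0],"spin":0}])

```text
time_s: 6.1
ee_pos: [0.4779, 0.0817, 0.4166]
eef_rot: [-3.141, 0.0, 1.593]
force: [0.3, -0.2, -0.4]
grip_width: 0.0397
grip_force: 12.0
```

Run:
```python
from h import *
np.set_printoptions(precision=4,suppress=True)
p,d,K,k1,W=cam('wrist'); save(p,'w3'); o=obs(); print(o['time_s'],o['ee_pos'],o['eef_rot'],o['grip_width'])
np.savez('w3.npz',p=p,d=d,K=K,k1=k1,W=W)
for t in ['fixture','knob','lid_edge','nest']:
    r=finder.find_in(t,'wrist')
    print(t,[(np.round(x['point'],4).tolist(),round(x['confidence'],2),project(x['point'],K,k1,W).round().astype(int)[0].tolist()) for x in r[:4]])
```

```text
6.15 [0.478  0.0809 0.4166] [-3.1415  0.0002  1.5911] 0.03964196568944458
fixture [([0.4858, 0.2174, 0.0563], 0.94, [292, 63])]
knob [([0.4299, 0.2214, 0.1775], 0.75, [209, 16])]
lid_edge [([0.6027, 0.0768, 0.0132], 0.41, [383, 196])]
nest [([0.4944, 0.2162, 0.0582], 0.78, [300, 64])]
```

View pics/w3.png

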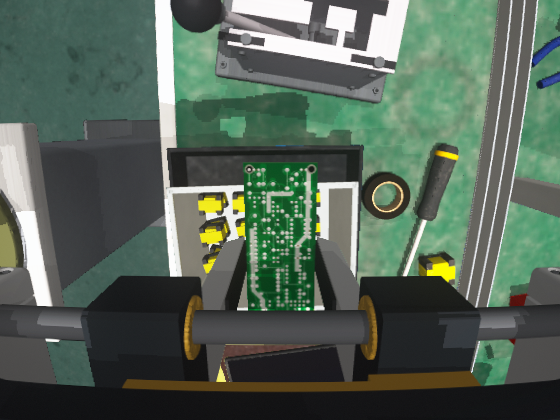

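The board sits squarely in the grip at (280,235). The fixture's right edge, gate plate and knob (195,8) show at the top of the picture. I go further left and higher to see the whole tester.

Call:
jog_arm(rows=[{"gripper":0.03,"slide":[0.035,0,-0.03],"spin":0},{"gripper":0.03,"slide":[0.075,0,-0.06],"spin":0},{"gripper":0.03,"slide":[0.11,0,-0.075],"spin":0},{"gripper":0.03,"slide":[0.11,0,-0.075],"spin":0},{"gripper":0.03,"slide":[0.11,0,-0.075],"spin":0}])

```text
time_s: 6.85
ee_pos: [0.4759, 0.191, 0.4913]
eef_rot: [-3.141, 0.0, 1.591]
force: [-0.3, 0.0, -1.2]
grip_width: 0.0395
grip_force: 12.0
```

Run:
```python
from h import *
np.set_printoptions(precision=4,suppress=True)
p,d,K,k1,W=cam('wrist'); save(p,'w4'); o=obs(); print(o['time_s'],o['ee_pos'],o['eef_rot'],o['grip_width'])
np.savez('w4.npz',p=p,d=d,K=K,k1=k1,W=W)
for t in ['fixture','knob','lid_edge','nest']:
    r=finder.find_in(t,'wrist')
    print(t,[(np.round(x['point'],4).tolist(),round(x['confidence'],2),project(x['point'],K,k1,W).round().astype(int)[0].tolist()) for x in r[:4]])
v,u=np.mgrid[0:250,0:560].reshape(2,-1); ok=d[v,u]>0; u,v=u[ok],v[ok]
P=world(np.c_[u,v],d[v,u],K,k1,W)
for lo,hi in [(.01,.028),(.12,.136)]:
    s=(P[:,2]>lo)&(P[:,2]<hi)&(P[:,0]>.35)&(P[:,0]<.65)&(P[:,1]>.13)
    Q=P[s]; print(lo,len(Q),np.median(Q,0),Q.min(0),Q.max(0),cv2.minAreaRect(Q[:,:2].astype(np.float32)))
```

```text
6.9 [0.476  0.1905 0.4909] [-3.1406  0.0005  1.5902] 0.039817206577769874
fixture [([0.5195, 0.3279, 0.0187], 0.93, [315, 80]), ([0.4795, 0.2074, 0.2977], 0.34, [288, 229])]
knob [([0.4257, 0.2292, 0.1844], 0.55, [225, 166])]
lid_edge [([0.5819, 0.3293, 0.1789], 0.86, [408, 53])]
nest [([0.529, 0.3232, 0.0201], 0.79, [323, 83])]
0.01 13505 [0.507  0.3285 0.0189] [0.4044 0.1301 0.0147] [0.6038 0.4123 0.028 ] ((0.5049146413803101, 0.2707347869873047), (0.2624523937702179, 0.19096142053604126), 82.14166259765625)
0.12 5095 [0.5147 0.2497 0.1289] [0.4311 0.1991 0.12  ] [0.5891 0.3668 0.136 ] ((0.5116353034973145, 0.29181575775146484), (0.17003780603408813, 0.14978554844856262), 81.9346694946289)
```

View pics/w4.png

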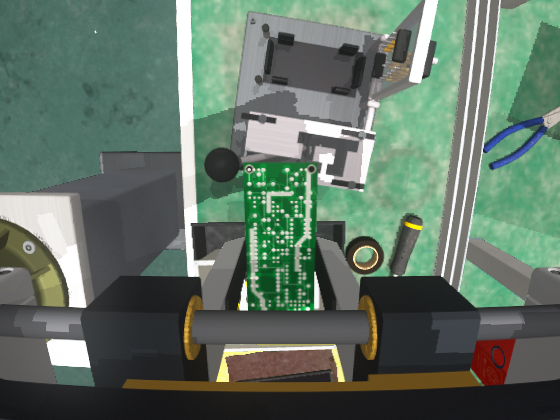

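The picture shows the nest between black guides at (315,65), the deck's front-left corner at (250,13), the open lid at (415,45), the gate plate at (310,150) and the knob at (222,166). Now I fit the tester's pose.

```bash
cat > fit.py <<'E'
from h import *
np.set_printoptions(precision=4,suppress=True)
import sys
def fit(f,vmax):
    z=np.load(f); p,d,K,k1,W=[z[k] for k in ('p','d','K','k1','W')]; k1=float(k1)
    v,u=np.mgrid[0:vmax,0:560].reshape(2,-1); ok=d[v,u]>0; u,v=u[ok],v[ok]
    P=world(np.c_[u,v],d[v,u],K,k1,W); c=p[v,u].astype(int)
    grey=(c.max(1)-c.min(1))<40
    return P,grey,c
P,g,c=fit(sys.argv[1],int(sys.argv[2])); 
D=P[g&(P[:,2]>.012)&(P[:,2]<.03)&(P[:,1]>.14)&(P[:,0]<.65)&(P[:,0]>.36)]
def edge(D,ax,sg,lo,hi,n=25):
    # outermost points along axis ax in bins along the other, robust line
    o=1-ax; b=np.linspace(lo,hi,n+1); E=[]
    for i in range(n):
        q=D[(D[:,o]>b[i])&(D[:,o]<b[i+1])]
        if len(q)>5: j=np.argsort(sg*q[:,ax])[-3]; E.append(q[j,:2])
    E=np.array(E); vx,vy,x,y=cv2.fitLine(E.astype(np.float32),cv2.DIST_HUBER,0,.001,.001)[:,0]
    a=np.arctan2(vy,vx); return np.array([x,y]),a,E
y0,y1=D[:,1].min(),D[:,1].max()
print('deck z',np.median(D[:,2]),len(D),D.min(0),D.max(0))
pf,af,E=edge(D,0,-1,.30,.39); print('front',pf,np.degrees(af)%180); print(E[::6])
pl,al,E=edge(D,1,1,.43,.58); print('left',pl,np.degrees(al)); print(E[::6])
G=P[g&(P[:,2]>.117)&(P[:,2]<.14)&(c.mean(1)>120)&(P[:,1]<.29)&(P[:,1]>.18)]
print('plate',len(G),np.median(G,0),cv2.minAreaRect(G[:,:2].astype(np.float32)))
B=P[(c.max(1)<60)&(P[:,2]>.04)&(P[:,2]<.062)&(P[:,1]>.28)&(P[:,1]<.4)&(P[:,0]<.575)&(P[:,0]>.4)]
print('guides',len(B),cv2.minAreaRect(B[:,:2].astype(np.float32)))
# registration: yaw mean
for yaw in (np.radians(np.degrees(af)%180-90),al,(np.radians(np.degrees(af)%180-90)+al)/2):
    R=np.array([[np.cos(yaw),-np.sin(yaw)],[np.sin(yaw),np.cos(yaw)]])
    x=(pf@R)[0]+.095; y=(pl@R)[1]-.102; O=R@[x,y]; print('yaw',yaw,'origin',O,'nest',O+R@[0,.045])
E
python3 fit.py w4.npz 200
```

```text
deck z 0.01893866798511068 13605 [0.4044 0.2028 0.0147] [0.6038 0.4123 0.03  ]
front [0.4206 0.3477] 81.21566
[[0.4151 0.3011]
 [0.4165 0.3243]
 [0.4194 0.3445]
 [0.4234 0.3668]
 [0.4272 0.3867]]
left [0.5242 0.3987] -7.411174
[[0.4322 0.4114]
 [0.4671 0.4056]
 [0.5046 0.402 ]
 [0.5385 0.3968]
 [0.5797 0.3912]]
plate 4263 [0.5034 0.2471 0.1289] ((0.503012478351593, 0.23934566974639893), (0.06383561342954636, 0.13292142748832703), 82.13131713867188)
guides 691 ((0.5126001238822937, 0.3435753285884857), (0.05935957655310631, 0.1257156878709793), 83.36261749267578)
yaw -0.15331565 origin [0.509  0.2978] nest [0.5159 0.3423]
yaw -0.1293494 origin [0.5099 0.2977] nest [0.5157 0.3423]
yaw -0.14133252 origin [0.5094 0.2978] nest [0.5158 0.3423]
```

Call:
jog_arm(rows=[{"gripper":0.03,"slide":[0.04,0.02,0.0],"spin":0},{"gripper":0.03,"slide":[0.07,0.035,0.03],"spin":0},{"gripper":0.03,"slide":[0.07,0.035,0.03],"spin":0},{"gripper":0.03,"slide":[0.07,0.035,0.03],"spin":0},{"gripper":0.03,"slide":[0.07,0.035,0.03],"spin":0}])

```text
time_s: 7.6
ee_pos: [0.5094, 0.2611, 0.4625]
eef_rot: [3.141, -0.0, 1.59]
force: [0.5, -0.5, -0.8]
grip_width: 0.0393
grip_force: 12.0
```

```bash
python3 - <<'E'
from h import *
p,d,K,k1,W=cam('wrist'); save(p,'w5'); o=obs(); print(o['time_s'],o['ee_pos'],o['eef_rot'],o['grip_width'],o['qpos'])
np.savez('w5.npz',p=p,d=d,K=K,k1=k1,W=W)
E
python3 fit.py w5.npz 200
python3 - <<'E'
from h import *
z=np.load('w5.npz'); p,d,K,k1,W=[z[k] for k in ('p','d','K','k1','W')]; k1=float(k1)
yaw=-.138; R=np.array([[np.cos(yaw),-np.sin(yaw)],[np.sin(yaw),np.cos(yaw)]]); O=np.array([.5094,.2978])
q=p.copy()
def draw(pts,zz,col):
    X=np.c_[np.array(pts)@R.T+O,np.full(len(pts),zz)]; a=project(X,K,k1,W)
    cv2.polylines(q,[np.round(a).astype(np.int32)],True,col,1)
draw([(-.0525,.025),(.0525,.025),(.0525,.065),(-.0525,.065)],.02,(255,0,0))
draw([(-.0545,.023),(.0545,.023),(.0545,.067),(-.0545,.067)],.051,(255,255,0))
draw([(-.095,-.102),(.095,-.102),(.095,.102),(-.095,.102)],.02,(0,255,0))
draw([(-.064,-.092),(.066,-.092),(.066,-.028),(-.064,-.028)],.13,(255,0,255))
save(q,'w5m',(130,0,480,260),2)
E
```

```text
7.65 [0.50933824 0.26098904 0.46276482] [ 3.14000739e+00 -5.76438812e-04  1.58982280e+00] 0.03953377364216749 [ 4.09538723e-01  3.13612781e-01  1.36884504e+00 -7.08634361e-05
  1.45744949e+00  3.90520666e-01]
deck z 0.018962277576422215 12183 [0.4054 0.2393 0.0139] [0.6158 0.4123 0.0299]
front [0.4207 0.3475] 81.76449
[[0.4144 0.3034]
 [0.4163 0.3226]
 [0.4195 0.344 ]
 [0.4241 0.3661]
 [0.4271 0.389 ]]
left [0.505  0.4016] -7.9215794
[[0.4307 0.412 ]
 [0.4681 0.4063]
 [0.5028 0.4018]
 [0.5402 0.3969]
 [0.5744 0.3919]]
plate 320 [0.4565 0.268  0.129 ] ((0.4958651065826416, 0.2721756398677826), (0.11196994036436081, 0.016476349905133247), 0.6264427900314331)
guides 689 ((0.5096038579940796, 0.343403697013855), (0.05824709311127663, 0.13117320835590363), 84.8629150390625)
yaw -0.1437368 origin [0.5095 0.2979] nest [0.516  0.3424]
yaw -0.13825765 origin [0.5097 0.2979] nest [0.5159 0.3425]
yaw -0.14099723 origin [0.5096 0.2979] nest [0.5159 0.3425]
```

View pics/w5m.png

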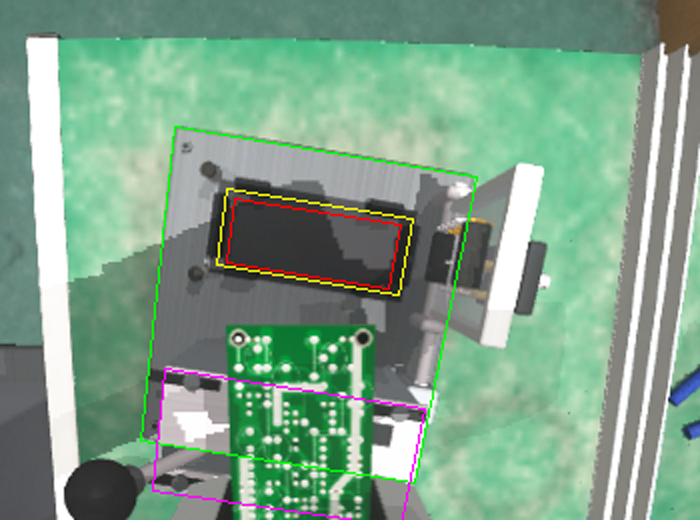

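The overlay agrees: the nest outline sits inside the black guides at (310,240) in the crop, and the deck outline lies on the deck edges. Next I check the board's offset in the grip, then turn above the nest.

Run:
```python
from h import *
np.set_printoptions(precision=4,suppress=True)
for f in ('w4.npz','w5.npz'):
    z=np.load(f); p,d,K,k1,W=[z[k] for k in ('p','d','K','k1','W')]; k1=float(k1)
    Tc=np.array(cams.camera_info('wrist')['tool_from_camera'])
    c=p.astype(int); m=(d>0)&(d<.26)&(c[...,1]>c[...,0]+25)&(c[...,1]>c[...,2]+10); m[300:]=0
    v,u=np.nonzero(m); P=world(np.c_[u,v],d[v,u],K,k1,Tc)
    print(len(u),np.median(P,0),np.percentile(P[:,0],[0,1,99,99.9,100]),np.percentile(P[:,1],[0.5,99.5]))
    T=P[P[:,0]>.02]; a=cv2.minAreaRect(T[:,:2].astype(np.float32)); print(a)
```

```text
7759 [ 0.0174 -0.0005  0.1938] [-0.0282 -0.0269  0.0533  0.0538  0.1735] [-0.0202  0.0196]
((0.08487541973590851, 0.05670987069606781), (0.2006731778383255, 0.057321056723594666), 47.81254959106445)
7826 [ 0.0172 -0.0005  0.1938] [-0.0282 -0.027   0.0536  0.0759  0.1045] [-0.0202  0.0196]
((0.04598435014486313, 0.04032649099826813), (0.13316690921783447, 0.06952042877674103), 62.58003616333008)
```

Call:
jog_arm(rows=[{"gripper":0.03,"slide":[0.02,0.002,-0.02],"spin":-0.14},{"gripper":0.03,"slide":[0.04,0.004,-0.02],"spin":-0.28},{"gripper":0.03,"slide":[0.06,0.006,-0.02],"spin":-0.42},{"gripper":0.03,"slide":[0.081,0.008,-0.02],"spin":-0.56},{"gripper":0.03,"slide":[0.081,0.008,-0.02],"spin":-0.7},{"gripper":0.03,"slide":[0.081,0.008,-0.02],"spin":-0.84},{"gripper":0.03,"slide":[0.081,0.008,-0.02],"spin":-0.98},{"gripper":0.03,"slide":[0.081,0.008,-0.02],"spin":-1.12}])

```text
time_s: 8.45
ee_pos: [0.5157, 0.3422, 0.4829]
eef_rot: [3.14, 0.001, 2.716]
force: [-0.6, -0.4, -0.3]
grip_width: 0.0395
grip_force: 12.0
```

Call:
jog_arm(rows=[{"gripper":0.03,"slide":[0,0,0],"spin":-0.14},{"gripper":0.03,"slide":[0,0,0],"spin":-0.28},{"gripper":0.03,"slide":[0,0,0],"spin":-0.292},{"gripper":0.03,"slide":[0,0,0],"spin":-0.292},{"gripper":0.03,"slide":[0,0,0],"spin":-0.292}])

```text
time_s: 8.95
ee_pos: [0.5158, 0.3427, 0.482]
eef_rot: [3.141, 0.001, 2.999]
force: [-0.6, -1.1, 0.1]
grip_width: 0.0391
grip_force: 12.0
```

Call:
jog_arm(rows=[{"gripper":0.03,"slide":[-0.001,0,0.04],"spin":0},{"gripper":0.03,"slide":[-0.001,0,0.08],"spin":0},{"gripper":0.03,"slide":[-0.001,0,0.12],"spin":0},{"gripper":0.03,"slide":[-0.001,0,0.16],"spin":0},{"gripper":0.03,"slide":[-0.001,0,0.18],"spin":0},{"gripper":0.03,"slide":[-0.001,0,0.18],"spin":0},{"gripper":0.03,"slide":[-0.001,0,0.18],"spin":0}])

```text
time_s: 9.65
ee_pos: [0.5171, 0.343, 0.3026]
eef_rot: [3.141, 0.001, 3.001]
force: [-0.5, 0.7, 0.2]
grip_width: 0.0396
grip_force: 12.0
```

Run:
```python
from h import *
p,d,K,k1,W=cam('wrist'); save(p,'w6',(100,60,500,400),2); o=obs(); print(o['time_s'],o['ee_pos'],o['eef_rot'],o['force'])
```

```text
9.7 [0.51712772 0.34307876 0.30337246] [3.14011935e+00 1.82882183e-03 3.00182581e+00] [ 1.2336574   0.08281625 -0.20890283]
```

View pics/w6.png

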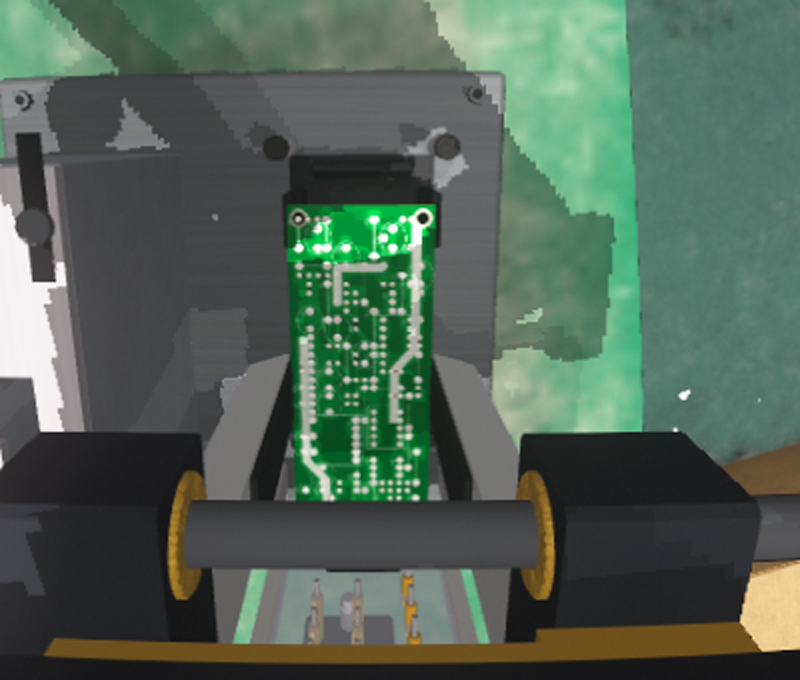

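The board hangs centred over the guides (guides at (363,185) in the crop, board end at (360,230)). I lower it slowly.

Call:
jog_arm(rows=[{"gripper":0.03,"slide":[0,0,0.02],"spin":0},{"gripper":0.03,"slide":[0,0,0.035],"spin":0},{"gripper":0.03,"slide":[0,0,0.045],"spin":0},{"gripper":0.03,"slide":[0,0,0.055],"spin":0},{"gripper":0.03,"slide":[0,0,0.06],"spin":0},{"gripper":0.03,"slide":[0,0,0.06],"spin":0}])

```text
time_s: 10.3
ee_pos: [0.5168, 0.3429, 0.2411]
eef_rot: [-3.141, -0.001, 3.003]
force: [0.0, 0.5, -0.0]
grip_width: 0.0393
grip_force: 12.0
```

Call:
jog_arm(rows=[{"gripper":0.03,"slide":[0,0,0.003],"spin":0},{"gripper":0.03,"slide":[0,0,0.005],"spin":0},{"gripper":0.03,"slide":[0,0,0.005],"spin":0}])

```text
time_s: 10.6
ee_pos: [0.5168, 0.3429, 0.2366]
eef_rot: [3.142, 0.0, 3.003]
force: [-0.3, -0.4, -0.4]
grip_width: 0.039
grip_force: 12.0
```

Call:
jog_arm(rows=[{"gripper":0.03,"slide":[0,0,0.001],"spin":0},{"gripper":0.03,"slide":[0,0,0.001],"spin":0},{"gripper":0.058,"slide":[0,0,0.001],"spin":0},{"gripper":0.058,"slide":[0,0,0.001],"spin":0},{"gripper":0.058,"slide":[0,0,0.001],"spin":0},{"gripper":0.058,"slide":[0,0,-0.02],"spin":0},{"gripper":0.058,"slide":[0,0,-0.05],"spin":0},{"gripper":0.058,"slide":[0,0,-0.09],"spin":0}])

```text
time_s: 11.4
ee_pos: [0.5166, 0.3428, 0.3263]
eef_rot: [-3.14, -0.002, 3.003]
force: [0.2, 0.2, 0.7]
grip_width: 0.0586
grip_force: 0.0
```

Call:
jog_arm(rows=[{"gripper":0.07,"slide":[0,0,-0.05],"spin":0},{"gripper":0.07,"slide":[0,0,-0.1],"spin":0},{"gripper":0.07,"slide":[0,0,-0.14],"spin":0},{"gripper":0.07,"slide":[0,0,-0.14],"spin":0}])

```text
time_s: 11.8
ee_pos: [0.5163, 0.3427, 0.4731]
eef_rot: [3.136, 0.008, 3.003]
force: [-0.2, 0.8, -1.1]
grip_width: 0.0701
grip_force: 0.0
```

Run:
```python
from look import *
p=board('nest'); save(p,'w7'); o=obs(); print(o['time_s'],o['ee_pos'],o['eef_rot'],o['qpos'])
_,d,K,k1,W=cam('wrist')
yaw=-.14; R=np.array([[np.cos(yaw),-np.sin(yaw)],[np.sin(yaw),np.cos(yaw)]]); O=np.array([.5096,.2979])
def k(dr,si,D=.17):
    M=Ro.from_euler('y',dr-.518).as_matrix()@Ro.from_euler('x',.125-si).as_matrix()
    X=np.array([.006,-.06,.028])+M@[0,0,D]; return np.r_[R@X[:2]+O,X[2]],X
print('knob load',k(0,0)); print(np.degrees(yaw))
for r in finder.find_in('knob','wrist')[:2]: print(r)
```

```text
nest 0.92 2450 279.0 181.0 0.04134878607907799 ((0.5150279998779297, 0.3430902063846588), (0.03968341648578644, 0.1034371480345726), 82.56346893310547)
nest 0.53 21268 245.0 189.0 0.020523227318348797 ((0.5076597929000854, 0.2989988923072815), (0.2057575285434723, 0.1867072880268097), 81.78958129882812)
11.9 [0.5167 0.3429 0.4669] [3.1409 0.0008 3.0028] [ 0.5268  0.4251  1.2094 -0.      1.506  -0.9052]
knob load (array([0.4215, 0.2283, 0.1745]), array([-0.0775, -0.0812,  0.1745]))
-8.021409131831525
{'point': [0.4236, 0.2315, 0.183], 'confidence': 0.77}
```

View pics/w7.png

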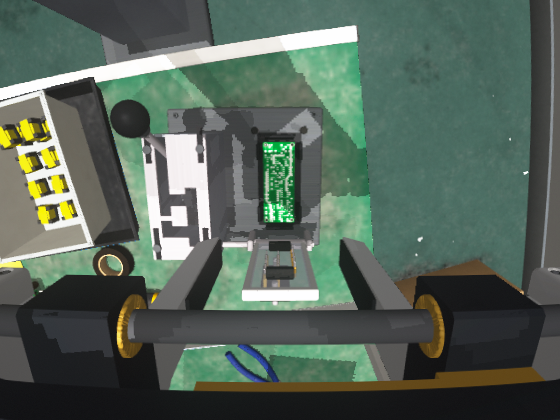

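Board seated in the nest at (279,181), with the lid open behind it and the knob at (130,119). I read the plate's cross-slot positions from this view numerically as a first guess; feeling will confirm it.

Run:
```python
from h import *
np.set_printoptions(linewidth=200,suppress=True)
p,d,K,k1,W=cam('wrist'); np.savez('w8.npz',p=p,d=d,K=K,k1=k1,W=W)
yaw=-.14; R=np.array([[np.cos(yaw),-np.sin(yaw)],[np.sin(yaw),np.cos(yaw)]]); O=np.array([.5096,.2979])
g=p.mean(2).astype(np.float32)
xs=np.arange(-70,72,2)
for y in range(-88,-30,4):
    X=np.c_[np.c_[xs/1e3,np.full(len(xs),y/1e3)]@R.T+O,np.full(len(xs),.130)]
    a=project(X,K,k1,W).astype(np.float32)
    b=cv2.remap(g,a[:,0],a[:,1],cv2.INTER_LINEAR)[:,0] if 0 else cv2.remap(g,a[:,0].reshape(1,-1),a[:,1].reshape(1,-1),cv2.INTER_LINEAR)[0]
    print('%4d'%y,''.join('#' if v>170 else '+' if v>110 else '.' for v in b))
print('     '+''.join('|' if x%20==0 else ' ' for x in xs),xs[xs%20==0])
```

```text
-88 .....+...++++++++###########################################++++#####++
 -84 .....++..+++.....##################################+.........++++....++
 -80 ....++++##############################################################+
 -76 ...+..+++++.................................+##+........##############+
 -72 ...+....++++................................+##+........+#############+
 -68 ++.#......++++..............................+##+........+#############+
 -64 ++.##############################......+##########......+#############+
 -60 ++.##############################......###########......+############++
 -56 ++.##############################+.....###########......+#########+++++
 -52 ++.##############################+.....###########......+#######+++++++
 -48 ++.###########################...............................++++++++++
 -44 ...###########################.............................++++++++++++
 -40 ...###########################..........................+++++++++++++++
 -36 ...######+++############################################+++++++++++....
 -32 .........+++.....##################################....+++++++++.......
          |         |         |         |         |         |         |      [-60 -40 -20   0  20  40  60]
```

```bash
cat > lev.py <<'E'
from h import *
from scipy.optimize import least_squares
yaw=-.14; R2=np.array([[np.cos(yaw),-np.sin(yaw)],[np.sin(yaw),np.cos(yaw)]]); O=np.array([.5096,.2979])
def knob(b,a):  # tester frame, mm
    M=Ro.from_euler('y',b).as_matrix()@Ro.from_euler('x',a).as_matrix()
    return np.array([6,-60,28.])+M@[0,0,170.]
def at(xp,yp):  # rod at (xp,yp) mm in plate mid-plane, tester frame -> drive, side, knob
    b=np.arctan2(xp-6,100.); a=np.arctan(-(yp+60)*np.cos(b)/100)
    return b+.518,.125-a,knob(b,a)
def tcp(k): # world TCP for knob centre in tester mm
    return np.r_[R2@(k[:2]/1e3)+O,k[2]/1e3+.18]
E
python3 - <<'E'
from lev import *
np.set_printoptions(precision=4,suppress=True)
z=np.load('w8.npz'); p,d,K,k1,W=[z[k] for k in ('p','d','K','k1','W')]; k1=float(k1)
v,u=np.mgrid[90:150,100:165].reshape(2,-1); P=world(np.c_[u,v],d[v,u],K,k1,W)
m=(p[v,u].max(1)<70)&(P[:,2]>.165)&(P[:,2]<.21); P=P[m]; print(len(P),P.max(0))
f=least_squares(lambda c:np.linalg.norm(P-c,axis=1)-.016,P.mean(0)-[0,0,.008],loss='soft_l1',f_scale=.001); print('knob',f.x,np.abs(f.fun).mean())
kt=(f.x[:2]-O)@R2; print('tester',kt,f.x[2],'model',knob(-.518,.125))
o=obs(); print(o['time_s'],o['ee_pos'],o['eef_rot'],o['joint_vel'])
print('tcp',tcp(knob(-.518,.125)))
for xp,yp in [(-51,-74),(-30,-74),(-10,-74),(1.5,-74),(14,-74),(1.5,-60),(1.5,-46),(-6.5,-46),(20,-46),(36,-46),(48,-46),(36,-60),(36,-74),(28,-74)]:
    print(xp,yp,at(xp,yp),tcp(at(xp,yp)[2]))
E
```

```text
1232 [0.4362 0.2453 0.191 ]
knob [0.4206 0.2291 0.1734] 0.0004659786501402501
tester [-0.0785 -0.0805] 0.17335692284740217 model [-77.5176 -81.1947 174.5455]
12.05 [0.5169 0.343  0.4649] [-3.1399 -0.0021  3.0028] [-0.0003  0.0022 -0.003   0.0023  0.0015  0.0003]
tcp [0.4215 0.2283 0.3545]
-51 -74 (np.float64(-6.852845672089547e-05), np.float64(0.00396568888496189), array([-77.5686, -80.5256, 174.6117])) [0.4216 0.229  0.3546]
-30 -74 (np.float64(0.17244441941828786), np.float64(-0.005970211077137327), array([-51.0892, -82.2013, 186.581 ])) [0.4475 0.2236 0.3666]
-10 -74 (np.float64(0.3593447378135986), np.float64(-0.01237101562706086), array([-20.6054, -83.2797, 194.2835])) [0.4776 0.2183 0.3743]
1.5 -74 (np.float64(0.4730303381476724), np.float64(-0.013957124466013632), array([ -1.5686, -83.5468, 196.1912])) [0.4964 0.2154 0.3762]
14 -74 (np.float64(0.5978299857122373), np.float64(-0.013658624618522353), array([ 19.4266, -83.4965, 195.8322])) [0.5172 0.2125 0.3758]
1.5 -60 (np.float64(0.4730303381476724), np.float64(0.125), array([ -1.6423, -60.    , 197.8281])) [0.4996 0.2387 0.377
[... 370 characters left out ...]
32, 194.7629])) [0.5335 0.2575 0.3748]
36 -46 (np.float64(0.8094567944778671), np.float64(0.2583004878577333), array([ 54.4158, -37.406 , 189.3859])) [0.5583 0.2533 0.3694]
48 -46 (np.float64(0.9156279915221293), np.float64(0.2533677233242738), array([ 71.2879, -38.2374, 183.4474])) [0.5749 0.2501 0.3634]
36 -60 (np.float64(0.8094567944778671), np.float64(0.125), array([ 54.8491, -60.    , 190.8305])) [0.5555 0.2308 0.3708]
36 -74 (np.float64(0.8094567944778671), np.float64(-0.008300487857733269), array([ 54.4158, -82.594 , 189.3859])) [0.552  0.2085 0.3694]
28 -74 (np.float64(0.7345503049760893), np.float64(-0.01088759298966005), array([ 42.1898, -83.0299, 192.499 ])) [0.5398 0.2098 0.3725]
```

Call:
jog_arm(rows=[{"gripper":0.06,"slide":[0.02,-0.03,0],"spin":0.14},{"gripper":0.06,"slide":[0.04,-0.06,0],"spin":0.28},{"gripper":0.06,"slide":[0.06,-0.09,0],"spin":0.42},{"gripper":0.06,"slide":[0.079,-0.126,0],"spin":0.56},{"gripper":0.06,"slide":[0.079,-0.126,0],"spin":0.7},{"gripper":0.06,"slide":[0.079,-0.126,0],"spin":0.84},{"gripper":0.06,"slide":[0.079,-0.126,0],"spin":0.98},{"gripper":0.06,"slide":[0.079,-0.126,0],"spin":1.12}])

```text
time_s: 12.85
ee_pos: [0.4212, 0.229, 0.4655]
eef_rot: [-3.14, 0.0, 1.877]
force: [-0.6, -0.0, 0.4]
grip_width: 0.0602
grip_force: 0.0
```

Call:
jog_arm(rows=[{"gripper":0.06,"slide":[0,0,0.01],"spin":0.14},{"gripper":0.06,"slide":[0,0,0.02],"spin":0.28},{"gripper":0.06,"slide":[0,0,0.03],"spin":0.42},{"gripper":0.06,"slide":[0,0,0.035],"spin":0.452},{"gripper":0.06,"slide":[0,0,0.035],"spin":0.452},{"gripper":0.06,"slide":[0,0,0.035],"spin":0.452}])

```text
time_s: 13.45
ee_pos: [0.4212, 0.2291, 0.4312]
eef_rot: [-3.141, 0.001, 1.432]
force: [0.3, 0.3, 0.7]
grip_width: 0.0599
grip_force: 0.0
```

```bash
cat > go.py <<'E'
# go.py: slide (tool axes, from the present pose) to knob poses with rod at plate points xp,yp ...
import sys
from lev import *
np.set_printoptions(precision=4,suppress=True)
o=obs(); T=pose(o); R=T[:3,:3]
print(o['time_s'],o['ee_pos'],o['eef_rot'],o['force'],'spin',o['eef_rot'][2]-1.431, 'tester', (np.array(o['ee_pos'])[:2]-O)@R2*1e3)
for a in sys.argv[1:]:
    xp,yp=map(float,a.split(',')); dr,si,k=at(xp,yp); print(a,round(dr,3),round(si,3),R.T@(tcp(k)-o['ee_pos']))
E
python3 go.py -51,-74
```

```text
13.45 [0.4212 0.2291 0.4312] [-3.1407  0.0005  1.4322] [0.3169 0.2688 0.6829] spin 0.0011873916066180712 tester [-77.9273 -80.4597]
-51,-74 -0.0 0.004 [-0.      0.0004  0.0766]
```

Call:
jog_arm(rows=[{"gripper":0.06,"slide":[0,0,0.03],"spin":0},{"gripper":0.06,"slide":[0,0,0.06],"spin":0},{"gripper":0.06,"slide":[0,0,0.076],"spin":0},{"gripper":0.06,"slide":[0,0,0.076],"spin":0},{"gripper":0.02,"slide":[0,0,0.076],"spin":0},{"gripper":0.02,"slide":[0,0,0.076],"spin":0},{"gripper":0.02,"slide":[0,0,0.076],"spin":0},{"gripper":0.02,"slide":[0,0,0.076],"spin":0}], squeeze=30)

```text
time_s: 14.25
ee_pos: [0.4212, 0.2291, 0.3562]
eef_rot: [3.141, -0.001, 1.431]
force: [-3.1, -0.9, 2.8]
grip_width: 0.0314
grip_force: 6.6
```

```bash
python3 go.py -51,-74 -42,-74 -33,-74 -24,-74 -16,-74 -8,-74 -2,-74 4,-74
```

```text
14.25 [0.4212 0.2291 0.3562] [ 3.1408 -0.0005  1.431 ] [-3.061  -0.8678  2.76  ] spin -3.4657586645447935e-05 tester [-77.9585 -80.4617]
-51,-74 -0.0 0.004 [-0.0001  0.0004  0.0016]
-42,-74 0.07 -0.001 [-0.0008  0.011  -0.0038]
-33,-74 0.146 -0.005 [-0.0015  0.0227 -0.0088]
-24,-74 0.227 -0.008 [-0.0021  0.0356 -0.0131]
-16,-74 0.301 -0.011 [-0.0026  0.0478 -0.0162]
-8,-74 0.379 -0.013 [-0.0029  0.0606 -0.0185]
-2,-74 0.438 -0.014 [-0.003   0.0705 -0.0196]
4,-74 0.498 -0.014 [-0.0031  0.0806 -0.02  ]
```

Call:
jog_arm(rows=[{"gripper":0.02,"slide":[0,0,0.001],"spin":0},{"gripper":0.02,"slide":[0,0,0.001],"spin":0},{"gripper":0.02,"slide":[-0.001,0.011,-0.004],"spin":0},{"gripper":0.02,"slide":[-0.0015,0.023,-0.009],"spin":0},{"gripper":0.02,"slide":[-0.002,0.036,-0.013],"spin":0},{"gripper":0.02,"slide":[-0.0025,0.048,-0.016],"spin":0},{"gripper":0.02,"slide":[-0.003,0.06,-0.0185],"spin":0},{"gripper":0.02,"slide":[-0.003,0.06,-0.0185],"spin":0}])

```text
time_s: 15.05
ee_pos: [0.4806, 0.2176, 0.3753]
eef_rot: [-3.141, -0.0, 1.43]
force: [-10.9, -0.8, 13.9]
grip_width: 0.0306
grip_force: 30.0
```

```bash
python3 go.py -8,-74 2,-74 8,-74 10,-74 12,-74 14,-74 16,-74 18,-74
```

```text
15.05 [0.4806 0.2176 0.3753] [-3.141  -0.0004  1.4305] [-10.9188  -0.7735  13.9098] spin -0.0005268067883621441 tester [-17.5144 -83.5405]
-8,-74 0.379 -0.013 [0.0002 0.0002 0.0006]
2,-74 0.478 -0.014 [-0.      0.0168 -0.0009]
8,-74 0.538 -0.014 [-0.      0.0269 -0.001 ]
10,-74 0.558 -0.014 [-0.      0.0302 -0.0009]
12,-74 0.578 -0.014 [ 0.      0.0336 -0.0008]
14,-74 0.598 -0.014 [ 0.0001  0.0369 -0.0005]
16,-74 0.618 -0.013 [ 0.0001  0.0403 -0.0002]
18,-74 0.637 -0.013 [0.0001 0.0436 0.0001]
```

Call:
jog_arm(rows=[{"gripper":0.02,"slide":[0,0.01,-0.0015],"spin":0},{"gripper":0.02,"slide":[0,0.017,-0.002],"spin":0},{"gripper":0.02,"slide":[0,0.024,-0.002],"spin":0},{"gripper":0.02,"slide":[0,0.027,-0.002],"spin":0},{"gripper":0.02,"slide":[0,0.027,-0.002],"spin":0}])

```text
time_s: 15.55
ee_pos: [0.5066, 0.2141, 0.3765]
eef_rot: [-3.139, 0.0, 1.431]
force: [-9.6, 0.0, 7.9]
grip_width: 0.0303
grip_force: 30.0
```

Call:
jog_arm(rows=[{"gripper":0.02,"slide":[0,0.002,0],"spin":0},{"gripper":0.02,"slide":[0,0.0035,0],"spin":0},{"gripper":0.02,"slide":[0,0.0035,0],"spin":0}])

```text
time_s: 15.85
ee_pos: [0.5099, 0.2137, 0.3768]
eef_rot: [-3.14, -0.0, 1.431]
force: [-9.5, -1.0, 9.3]
grip_width: 0.0305
grip_force: 30.0
```

Call:
jog_arm(rows=[{"gripper":0.02,"slide":[0,0.002,0],"spin":0},{"gripper":0.02,"slide":[0,0.0035,0],"spin":0},{"gripper":0.02,"slide":[0,0.0035,0],"spin":0}])

```text
time_s: 16.15
ee_pos: [0.5133, 0.2132, 0.3768]
eef_rot: [-3.139, 0.0, 1.431]
force: [-10.8, 0.2, 10.5]
grip_width: 0.0306
grip_force: 30.0
```

```bash
python3 go.py 8,-74 10,-74 12,-74 14,-74 16,-74
```

```text
16.15 [0.5133 0.2132 0.3768] [-3.1391  0.      1.4311] [-10.7903   0.1812  10.4765] spin 5.494215248469381e-05 tester [ 15.4978 -83.3828]
8,-74 0.538 -0.014 [-0.0002 -0.0061  0.0005]
10,-74 0.558 -0.014 [-0.0002 -0.0028  0.0006]
12,-74 0.578 -0.014 [-0.0001  0.0006  0.0007]
14,-74 0.598 -0.014 [-0.0001  0.0039  0.0009]
16,-74 0.618 -0.013 [-0.0001  0.0073  0.0012]
```

Call:
jog_arm(rows=[{"gripper":0.02,"slide":[0,0.002,0],"spin":0},{"gripper":0.02,"slide":[0,0.002,0],"spin":0}])

```text
time_s: 16.35
ee_pos: [0.5154, 0.2129, 0.377]
eef_rot: [-3.14, -0.0, 1.431]
force: [-9.5, -1.0, 11.2]
grip_width: 0.0304
grip_force: 30.0
```

Call:
jog_arm(rows=[{"gripper":0.02,"slide":[0,0.002,0],"spin":0},{"gripper":0.02,"slide":[0,0.002,0],"spin":0}])

```text
time_s: 16.55
ee_pos: [0.5174, 0.2126, 0.377]
eef_rot: [-3.14, -0.0, 1.431]
force: [-10.0, 0.1, 10.7]
grip_width: 0.0306
grip_force: 30.0
```

Call:
jog_arm(rows=[{"gripper":0.02,"slide":[0,0.0015,0],"spin":0},{"gripper":0.02,"slide":[0,0.0015,0],"spin":0}])

```text
time_s: 16.75
ee_pos: [0.5188, 0.2124, 0.3769]
eef_rot: [-3.139, -0.0, 1.431]
force: [-10.1, -0.6, 11.2]
grip_width: 0.0304
grip_force: 30.0
```

Call:
jog_arm(rows=[{"gripper":0.02,"slide":[0,0.0015,0],"spin":0},{"gripper":0.02,"slide":[0,0.0015,0],"spin":0}])

```text
time_s: 16.95
ee_pos: [0.5202, 0.2122, 0.3769]
eef_rot: [-3.139, -0.0, 1.431]
force: [-10.2, -0.3, 10.5]
grip_width: 0.0304
grip_force: 30.0
```

Call:
jog_arm(rows=[{"gripper":0.02,"slide":[0,0.0015,0],"spin":0},{"gripper":0.02,"slide":[0,0.0015,0],"spin":0}])

```text
time_s: 17.15
ee_pos: [0.5214, 0.2121, 0.3769]
eef_rot: [-3.138, 0.0, 1.431]
force: [-16.5, 0.4, 13.8]
grip_width: 0.0308
grip_force: 30.0
```

Call:
jog_arm(rows=[{"gripper":0.02,"slide":[0,0.0015,0],"spin":0},{"gripper":0.02,"slide":[0,0.0015,0],"spin":0}])

```text
time_s: 17.35
ee_pos: [0.5225, 0.2121, 0.3769]
eef_rot: [-3.136, 0.0, 1.432]
force: [-21.6, 0.1, 15.8]
grip_width: 0.031
grip_force: 30.0
```

```bash
python3 go.py 3.4,-74 3.4,-67 3.4,-60 3.4,-53 3.4,-46 -2,-46 -5,-46
```

```text
17.35 [0.5225 0.2121 0.3769] [-3.1359  0.0004  1.4315] [-21.5976   0.1386  15.8454] spin 0.000517429285733062 tester [ 24.7402 -83.197 ]
3.4,-74 0.492 -0.014 [-0.0003 -0.0231  0.0007]
3.4,-67 0.492 0.055 [ 0.0113 -0.0231 -0.0005]
3.4,-60 0.492 0.125 [ 0.0232 -0.0231 -0.001 ]
3.4,-53 0.492 0.195 [ 0.0351 -0.0231 -0.0006]
3.4,-46 0.492 0.264 [ 0.0468 -0.0231  0.0007]
-2,-46 0.438 0.264 [ 0.0467 -0.0321  0.0012]
-5,-46 0.408 0.263 [ 0.0467 -0.0371  0.0017]
```

Call:
jog_arm(rows=[{"gripper":0.02,"slide":[0,-0.008,0],"spin":0},{"gripper":0.02,"slide":[0,-0.016,0],"spin":0},{"gripper":0.02,"slide":[0,-0.0238,0],"spin":0},{"gripper":0.02,"slide":[0,-0.0238,0],"spin":0},{"gripper":0.02,"slide":[0,-0.0238,0],"spin":0}])

```text
time_s: 17.85
ee_pos: [0.4999, 0.215, 0.3763]
eef_rot: [-3.141, 0.0, 1.431]
force: [-4.9, 0.2, 4.2]
grip_width: 0.0306
grip_force: 30.0
```

```bash
python3 go.py 3.4,-74 3.4,-67 3.4,-60 3.4,-46
```

```text
17.85 [0.4999 0.215  0.3763] [-3.141   0.      1.4311] [-4.941   0.1503  4.1506] spin 0.00010690889333941911 tester [  2.0055 -83.4118]
3.4,-74 0.492 -0.014 [-0.0002 -0.0004  0.    ]
3.4,-67 0.492 0.055 [ 0.0115 -0.0004 -0.0012]
3.4,-60 0.492 0.125 [ 0.0234 -0.0004 -0.0016]
3.4,-46 0.492 0.264 [ 0.047  -0.0004  0.    ]
```

Now I move left through the first cross slot in small steps, watching the force.

Call:
jog_arm(rows=[{"gripper":0.02,"slide":[0.006,0,-0.001],"spin":0},{"gripper":0.02,"slide":[0.0115,0,-0.0015],"spin":0},{"gripper":0.02,"slide":[0.0115,0,-0.0015],"spin":0}])

```text
time_s: 18.15
ee_pos: [0.5018, 0.2267, 0.3776]
eef_rot: [-3.141, 0.0, 1.431]
force: [-6.0, -0.5, 4.4]
grip_width: 0.0301
grip_force: 30.0
```

Call:
jog_arm(rows=[{"gripper":0.02,"slide":[0.006,0,0],"spin":0},{"gripper":0.02,"slide":[0.012,0,0],"spin":0},{"gripper":0.02,"slide":[0.018,0,0.0005],"spin":0},{"gripper":0.02,"slide":[0.024,0,0.001],"spin":0},{"gripper":0.02,"slide":[0.03,0,0.0015],"spin":0},{"gripper":0.02,"slide":[0.035,0,0.002],"spin":0},{"gripper":0.02,"slide":[0.035,0,0.002],"spin":0}])

```text
time_s: 18.85
ee_pos: [0.5066, 0.2616, 0.3757]
eef_rot: [-3.14, -0.0, 1.431]
force: [-5.8, 1.0, 5.9]
grip_width: 0.0305
grip_force: 30.0
```

```bash
python3 go.py 3.4,-46 0,-46 -5,-46
```

```text
18.85 [0.5066 0.2616 0.3757] [-3.1405 -0.0002  1.4314] [-5.7697  1.0267  5.9115] spin 0.00037615443804583926 tester [  2.0681 -36.3958]
3.4,-46 0.492 0.264 [-0.     -0.0004 -0.0006]
0,-46 0.458 0.264 [-0.0001 -0.0062 -0.0004]
-5,-46 0.408 0.263 [-0.0002 -0.0145  0.0003]
```

Call:
jog_arm(rows=[{"gripper":0.02,"slide":[0,-0.005,0],"spin":0},{"gripper":0.02,"slide":[0,-0.01,0],"spin":0},{"gripper":0.02,"slide":[0,-0.013,0.0005],"spin":0},{"gripper":0.02,"slide":[0,-0.013,0.0005],"spin":0}])

```text
time_s: 19.25
ee_pos: [0.4933, 0.2629, 0.375]
eef_rot: [-3.141, 0.0, 1.431]
force: [-4.6, 1.5, 1.6]
grip_width: 0.0305
grip_force: 30.0
```

Call:
jog_arm(rows=[{"gripper":0.06,"slide":[0,0,0],"spin":0},{"gripper":0.06,"slide":[0,0,0],"spin":0},{"gripper":0.06,"slide":[0,0,0],"spin":0},{"gripper":0.06,"slide":[0,0,-0.025],"spin":0},{"gripper":0.06,"slide":[0,0,-0.05],"spin":0},{"gripper":0.06,"slide":[0,0,-0.05],"spin":0},{"gripper":0.06,"slide":[0,0,-0.05],"spin":0},{"gripper":0.06,"slide":[0,0,-0.05],"spin":0}])

```text
time_s: 20.05
ee_pos: [0.4938, 0.2627, 0.4241]
eef_rot: [-3.141, 0.001, 1.431]
force: [0.0, -0.4, -0.1]
grip_width: 0.06
grip_force: 0.0
```

Call:
jog_arm(rows=[{"gripper":0.06,"slide":[0,0,0],"spin":0},{"gripper":0.06,"slide":[0,0,0],"spin":0},{"gripper":0.06,"slide":[0,0,0],"spin":0},{"gripper":0.06,"slide":[0,0,0],"spin":0},{"gripper":0.06,"slide":[0,0,0],"spin":0},{"gripper":0.06,"slide":[0,0,0],"spin":0}])

```text
time_s: 20.65
ee_pos: [0.4938, 0.2628, 0.4251]
eef_rot: [3.142, -0.0, 1.431]
force: [-0.2, -0.6, 0.6]
grip_width: 0.0601
grip_force: 0.0
```

```bash
cat > kn.py <<'E'
from lev import *
np.set_printoptions(precision=4,suppress=True)
p,d,K,k1,W=cam('wrist'); n=finder.masks_of('knob','wrist')
v,u=np.nonzero(n[0]['region']&(d>0)) if n else ([],[])
P=world(np.c_[u,v],d[v,u],K,k1,W); P=P[P[:,2]>.165]
f=least_squares(lambda c:np.linalg.norm(P-c,axis=1)-.016,np.median(P,0)-[0,0,.012],loss='soft_l1',f_scale=.001)
print('knob',n[0]['confidence'],len(P),f.x,np.abs(f.fun).mean(),'tester',(f.x[:2]-O)@R2*1e3)
import sys; save(p,sys.argv[1])
E
python3 kn.py k1; python3 go.py -4.5,-46
```

```text
knob 0.65 1654 [0.4879 0.2622 0.1942] 0.00036122822456236323 tester [-16.5471 -38.4224]
20.75 [0.4938 0.2628 0.4251] [ 3.1416 -0.      1.4308] [ 0.26   -0.1374  0.0335] spin -0.00021088276474245937 tester [-10.7683 -36.9855]
-4.5,-46 0.413 0.263 [ 0.0004 -0.0008  0.0496]
```

Call:
jog_arm(rows=[{"gripper":0.06,"slide":[-0.0005,-0.005,0.01],"spin":0},{"gripper":0.06,"slide":[-0.0005,-0.005,0.03],"spin":0},{"gripper":0.06,"slide":[-0.0005,-0.005,0.05],"spin":0},{"gripper":0.06,"slide":[-0.0005,-0.005,0.05],"spin":0},{"gripper":0.02,"slide":[-0.0005,-0.005,0.05],"spin":0},{"gripper":0.02,"slide":[-0.0005,-0.005,0.05],"spin":0},{"gripper":0.02,"slide":[-0.0005,-0.005,0.05],"spin":0},{"gripper":0.02,"slide":[-0.0005,-0.005,0.05],"spin":0}], squeeze=30)

```text
time_s: 21.55
ee_pos: [0.4887, 0.263, 0.3757]
eef_rot: [3.141, -0.0, 1.431]
force: [-8.0, 1.1, 3.5]
grip_width: 0.031
grip_force: 5.9
```

Call:
jog_arm(rows=[{"gripper":0.02,"slide":[0,0,0],"spin":0},{"gripper":0.02,"slide":[0,0,0],"spin":0},{"gripper":0.02,"slide":[0,0,0],"spin":0}])

```text
time_s: 21.85
ee_pos: [0.4887, 0.2631, 0.3756]
eef_rot: [3.141, -0.001, 1.431]
force: [-2.6, 2.2, 5.3]
grip_width: 0.0309
grip_force: 30.0
```

```bash
python3 go.py -7,-46 0,-46 8,-46 16,-46 24,-46 32,-46 38,-46 42,-46 46,-46 50,-46
```

```text
21.85 [0.4887 0.2631 0.3756] [ 3.1412 -0.0006  1.4309] [-2.5651  2.2052  5.3383] spin -0.00010765686962654897 tester [-15.852  -37.3817]
-7,-46 0.389 0.263 [0.0008 0.0001 0.0006]
0,-46 0.458 0.264 [ 0.0009  0.0118 -0.0004]
8,-46 0.538 0.264 [ 0.0009  0.0252 -0.0007]
16,-46 0.618 0.263 [0.0008 0.0386 0.0001]
24,-46 0.696 0.262 [0.0006 0.0517 0.0019]
32,-46 0.772 0.26 [0.0002 0.0642 0.0046]
38,-46 0.828 0.258 [-0.0002  0.0732  0.0072]
42,-46 0.864 0.256 [-0.0004  0.0789  0.0091]
46,-46 0.899 0.254 [-0.0007  0.0845  0.0111]
50,-46 0.933 0.252 [-0.001   0.0898  0.0133]
```

Call:
jog_arm(rows=[{"gripper":0.02,"slide":[0.0005,0.012,-0.001],"spin":0},{"gripper":0.02,"slide":[0.0005,0.025,-0.001],"spin":0},{"gripper":0.02,"slide":[0.0005,0.0386,0],"spin":0},{"gripper":0.02,"slide":[0.0005,0.0517,0.0015],"spin":0},{"gripper":0.02,"slide":[0.0005,0.0642,0.004],"spin":0},{"gripper":0.02,"slide":[0,0.0732,0.0068],"spin":0},{"gripper":0.02,"slide":[0,0.0775,0.0085],"spin":0},{"gripper":0.02,"slide":[0,0.0775,0.0085],"spin":0}])

```text
time_s: 22.65
ee_pos: [0.5654, 0.2524, 0.3667]
eef_rot: [-3.139, -0.0, 1.431]
force: [-9.6, 1.7, 8.9]
grip_width: 0.0306
grip_force: 30.0
```

Call:
jog_arm(rows=[{"gripper":0.02,"slide":[0,0.0014,0.0005],"spin":0},{"gripper":0.02,"slide":[0,0.0014,0.0005],"spin":0}])

```text
time_s: 22.85
ee_pos: [0.5664, 0.2523, 0.3664]
eef_rot: [-3.139, -0.0, 1.431]
force: [-9.3, 1.8, 9.4]
grip_width: 0.0306
grip_force: 30.0
```

```bash
python3 go.py 42,-46 44,-46 46,-46 48,-46 50,-46 52,-46
```

```text
22.85 [0.5664 0.2523 0.3664] [-3.139  -0.0002  1.431 ] [-9.33    1.7612  9.4118] spin 3.694701651202337e-05 tester [ 62.624  -37.2083]
42,-46 0.864 0.256 [-0.0006  0.0005 -0.0002]
44,-46 0.881 0.255 [-0.0007  0.0033  0.0008]
46,-46 0.899 0.254 [-0.0009  0.006   0.0018]
48,-46 0.916 0.253 [-0.001   0.0087  0.0029]
50,-46 0.933 0.252 [-0.0012  0.0113  0.004 ]
52,-46 0.949 0.252 [-0.0013  0.0139  0.0051]
```

Call:
jog_arm(rows=[{"gripper":0.02,"slide":[0,0.0014,0.0005],"spin":0},{"gripper":0.02,"slide":[0,0.0028,0.001],"spin":0},{"gripper":0.02,"slide":[0,0.0028,0.001],"spin":0}])

```text
time_s: 23.15
ee_pos: [0.5692, 0.2519, 0.3652]
eef_rot: [-3.139, 0.0, 1.431]
force: [-8.6, 1.8, 6.1]
grip_width: 0.0307
grip_force: 30.0
```

Call:
jog_arm(rows=[{"gripper":0.02,"slide":[0,0.0014,0.0005],"spin":0},{"gripper":0.02,"slide":[0,0.0014,0.0005],"spin":0}])

```text
time_s: 23.35
ee_pos: [0.5706, 0.2517, 0.3647]
eef_rot: [-3.139, 0.0, 1.431]
force: [-8.5, 2.1, 6.7]
grip_width: 0.0305
grip_force: 30.0
```

Call:
jog_arm(rows=[{"gripper":0.02,"slide":[0,0.0014,0.0005],"spin":0},{"gripper":0.02,"slide":[0,0.0014,0.0005],"spin":0}])

```text
time_s: 23.55
ee_pos: [0.572, 0.2515, 0.3643]
eef_rot: [-3.139, -0.0, 1.431]
force: [-8.2, 2.1, 7.4]
grip_width: 0.0308
grip_force: 30.0
```

Call:
jog_arm(rows=[{"gripper":0.02,"slide":[0,0.0014,0.0005],"spin":0},{"gripper":0.02,"slide":[0,0.0014,0.0005],"spin":0}])

```text
time_s: 23.75
ee_pos: [0.5733, 0.2514, 0.3638]
eef_rot: [-3.139, -0.0, 1.431]
force: [-10.4, 2.0, 8.2]
grip_width: 0.0304
grip_force: 30.0
```

Call:
jog_arm(rows=[{"gripper":0.02,"slide":[0,0.0014,0.0005],"spin":0},{"gripper":0.02,"slide":[0,0.0014,0.0005],"spin":0}])

```text
time_s: 23.95
ee_pos: [0.5747, 0.2512, 0.3634]
eef_rot: [-3.139, -0.0, 1.431]
force: [-9.8, 1.9, 8.1]
grip_width: 0.0306
grip_force: 30.0
```

```bash
python3 go.py 42,-46 46,-46 48,-46 50,-46
```

```text
23.95 [0.5747 0.2512 0.3634] [-3.1392 -0.0002  1.4312] [-9.8356  1.9463  8.0581] spin 0.0001715972964684287 tester [ 70.9741 -37.1716]
42,-46 0.864 0.256 [-0.0006 -0.0079 -0.0031]
46,-46 0.899 0.254 [-0.0009 -0.0024 -0.0011]
48,-46 0.916 0.253 [-0.0011  0.0003 -0.    ]
50,-46 0.933 0.252 [-0.0012  0.0029  0.0011]
```

Call:
jog_arm(rows=[{"gripper":0.02,"slide":[0,0.0014,0.0005],"spin":0},{"gripper":0.02,"slide":[0,0.0014,0.0005],"spin":0}])

```text
time_s: 24.15
ee_pos: [0.5761, 0.251, 0.363]
eef_rot: [-3.139, -0.0, 1.431]
force: [-9.9, 2.4, 8.3]
grip_width: 0.0305
grip_force: 30.0
```

Call:
jog_arm(rows=[{"gripper":0.02,"slide":[0,0.0014,0.0005],"spin":0},{"gripper":0.02,"slide":[0,0.0014,0.0005],"spin":0}])

```text
time_s: 24.35
ee_pos: [0.5773, 0.2509, 0.3626]
eef_rot: [-3.138, -0.0, 1.431]
force: [-14.8, 2.2, 9.9]
grip_width: 0.0305
grip_force: 30.0
```

Call:
jog_arm(rows=[{"gripper":0.02,"slide":[0,0.0014,0.0005],"spin":0},{"gripper":0.02,"slide":[0,0.0014,0.0005],"spin":0}])

```text
time_s: 24.55
ee_pos: [0.5783, 0.2509, 0.3623]
eef_rot: [-3.137, -0.0, 1.432]
force: [-19.4, 2.2, 14.7]
grip_width: 0.0307
grip_force: 30.0
```

```bash
python3 go.py 36,-46 38,-46 50,-46
```

```text
24.55 [0.5783 0.2509 0.3623] [-3.137  -0.      1.4316] [-19.4161   2.2403  14.7417] spin 0.0006095190229102876 tester [ 74.5802 -36.9517]
36,-46 0.809 0.258 [-0.0004 -0.0202 -0.007 ]
38,-46 0.828 0.258 [-0.0006 -0.0173 -0.0061]
50,-46 0.933 0.252 [-0.0014 -0.0007 -0.    ]
```

Call:
jog_arm(rows=[{"gripper":0.02,"slide":[0,-0.007,-0.0025],"spin":0},{"gripper":0.02,"slide":[0,-0.013,-0.0045],"spin":0},{"gripper":0.02,"slide":[0,-0.019,-0.0065],"spin":0},{"gripper":0.02,"slide":[0,-0.019,-0.0065],"spin":0},{"gripper":0.02,"slide":[0,-0.019,-0.0065],"spin":0}])

```text
time_s: 25.05
ee_pos: [0.56, 0.253, 0.3678]
eef_rot: [-3.14, 0.0, 1.431]
force: [-6.6, 0.2, 1.4]
grip_width: 0.0309
grip_force: 30.0
```

```bash
python3 go.py 37.1,-46 37.1,-53 37.1,-60 37.1,-67 37.1,-74 29,-74
```

```text
25.05 [0.56   0.253  0.3678] [-3.1398  0.0005  1.4311] [-6.564   0.2127  1.3627] spin 0.00014880789014171114 tester [ 56.152  -37.3806]
37.1,-46 0.82 0.258 [-0.0001 -0.0001 -0.0011]
37.1,-53 0.82 0.192 [-0.0113  0.0002 -0.0022]
37.1,-60 0.82 0.125 [-0.0226  0.0003 -0.0025]
37.1,-67 0.82 0.058 [-0.034   0.0002 -0.0021]
37.1,-74 0.82 -0.008 [-0.0451 -0.0001 -0.0011]
29,-74 0.744 -0.011 [-0.0456 -0.0124 -0.0043]
```

Call:
jog_arm(rows=[{"gripper":0.02,"slide":[-0.006,0,-0.0015],"spin":0},{"gripper":0.02,"slide":[-0.0115,0,-0.002],"spin":0},{"gripper":0.02,"slide":[-0.0115,0,-0.002],"spin":0}])

```text
time_s: 25.35
ee_pos: [0.5584, 0.2412, 0.3691]
eef_rot: [-3.138, 0.001, 1.431]
force: [-7.5, 0.7, -2.3]
grip_width: 0.0304
grip_force: 30.0
```

Call:
jog_arm(rows=[{"gripper":0.02,"slide":[-0.006,0,0],"spin":0},{"gripper":0.02,"slide":[-0.012,0,0],"spin":0},{"gripper":0.02,"slide":[-0.018,0,0],"spin":0},{"gripper":0.02,"slide":[-0.024,0,0.0005],"spin":0},{"gripper":0.02,"slide":[-0.03,0,0.001],"spin":0},{"gripper":0.02,"slide":[-0.034,0,0.001],"spin":0},{"gripper":0.02,"slide":[-0.034,0,0.001],"spin":0}])

```text
time_s: 26.05
ee_pos: [0.5535, 0.2076, 0.3679]
eef_rot: [-3.137, 0.001, 1.431]
force: [-8.7, 1.8, -3.5]
grip_width: 0.0307
grip_force: 30.0
```

```bash
python3 go.py 37.1,-74 33,-74 29,-74
```

```text
26.05 [0.5535 0.2076 0.3679] [-3.1372  0.0009  1.4305] [-8.7233  1.7868 -3.5161] spin -0.00045446742115018424 tester [ 56.0577 -83.2519]
37.1,-74 0.82 -0.008 [ 0.0007 -0.     -0.001 ]
33,-74 0.782 -0.009 [ 0.0005 -0.0062 -0.0028]
29,-74 0.744 -0.011 [ 0.0003 -0.0123 -0.0042]
```

Call:
jog_arm(rows=[{"gripper":0.02,"slide":[0.0005,-0.004,-0.002],"spin":0},{"gripper":0.02,"slide":[0.0005,-0.008,-0.003],"spin":0},{"gripper":0.02,"slide":[0.0005,-0.0115,-0.004],"spin":0},{"gripper":0.02,"slide":[0.0005,-0.012,-0.004],"spin":0},{"gripper":0.02,"slide":[0.0005,-0.012,-0.004],"spin":0}])

```text
time_s: 26.55
ee_pos: [0.5418, 0.2101, 0.3719]
eef_rot: [-3.138, 0.001, 1.431]
force: [-6.7, 2.0, -3.8]
grip_width: 0.0306
grip_force: 30.0
```

Call:
jog_arm(rows=[{"gripper":0.02,"slide":[0,-0.001,0],"spin":0},{"gripper":0.02,"slide":[0,-0.001,0],"spin":0}])

```text
time_s: 26.75
ee_pos: [0.541, 0.2102, 0.3721]
eef_rot: [-3.139, 0.001, 1.431]
force: [-6.0, 2.6, -5.6]
grip_width: 0.0304
grip_force: 30.0
```

Call:
jog_arm(rows=[{"gripper":0.06,"slide":[0,0,0],"spin":0},{"gripper":0.06,"slide":[0,0,0],"spin":0},{"gripper":0.06,"slide":[0,0,0],"spin":0},{"gripper":0.06,"slide":[0,0,-0.03],"spin":0},{"gripper":0.06,"slide":[0,0,-0.07],"spin":0},{"gripper":0.06,"slide":[0,0,-0.1],"spin":0},{"gripper":0.06,"slide":[0,0,-0.1],"spin":0},{"gripper":0.06,"slide":[0,0,-0.1],"spin":0}])

```text
time_s: 27.55
ee_pos: [0.5413, 0.21, 0.4732]
eef_rot: [3.141, -0.0, 1.431]
force: [-0.8, -0.1, -1.6]
grip_width: 0.0597
grip_force: 0.0
```

```bash
python3 kn.py k2; python3 go.py 28,-74
python3 - <<'E'
from lev import *
p,d,K,k1,W=cam('wrist')
for y in (.025,.045,.065):
    for x in (-.060,-.055,-.04,0):   # lid top heights
        uv=project([*(R2@[x,y]+O),.06],K,k1,W)[0].round().astype(int)
        if 0<=uv[0]<560 and 0<=uv[1]<420: print(x,y,uv,world([uv],[d[uv[1],uv[0]]],K,k1,W)[0].round(4))
E
```

```text
knob 0.97 1084 [0.5394 0.2119 0.1915] 0.00038980559777901586 tester [ 41.4818 -80.9892]
27.65 [0.5415 0.2101 0.4718] [-3.14    0.0008  1.4307] [-0.5833  0.818   0.1095] spin -0.0002801367906872798 tester [ 43.8012 -82.5424]
28,-74 0.735 -0.011 [-0.0004 -0.0015  0.0993]
-0.06 0.025 [192  98] [0.4532 0.3308 0.0586]
-0.055 0.025 [196  98] [0.4578 0.3301 0.0584]
-0.04 0.025 [209  97] [0.4732 0.3289 0.0583]
0 0.025 [243  97] [0.5128 0.3227 0.0607]
-0.06 0.045 [191  80] [0.4562 0.3506 0.0596]
-0.055 0.045 [195  80] [0.4606 0.35   0.059 ]
-0.04 0.045 [208  79] [0.4807 0.3442 0.0845]
0 0.045 [243  79] [0.5172 0.3403 0.0734]
-0.06 0.065 [190  62] [0.4589 0.3701 0.0603]
-0.055 0.065 [195  61] [0.4648 0.3703 0.0601]
-0.04 0.065 [208  61] [0.4794 0.3681 0.0593]
0 0.065 [243  61] [0.5191 0.362  0.0593]
```

View pics/k2.png

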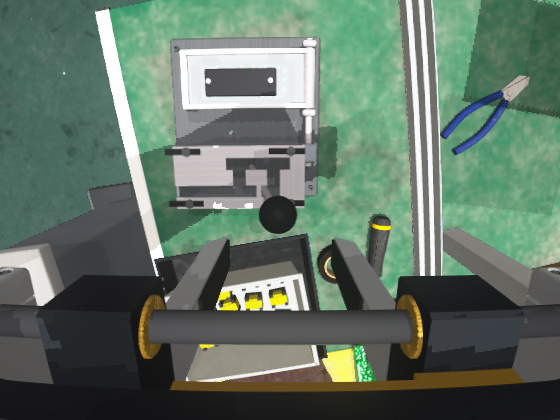

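The lid lies flat over the nest at (243,79), with its top at about 59 mm all round. The knob at (277,214) puts drive near 0.73 and side near 0.00, so the lever is latched in the second notch. The gripper is clear, so I hand in.

```bash
python3 -c "
from station import workorder
print(workorder.hand_in())"
```

```text
the job is handed in; nothing more can be done
None
```

The job is handed in at about 28 s. The board lies in the nest solder side up, the lever was let go in the first notch for over a second and is now latched in the second notch, and the lid is shut. The transformers and tape roll were left alone, and no verdict came back from the hand-in.

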